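# Close the yoghurt maker and hold its recessed reset button

### The job

Lower the yoghurt maker's open lid until it is fully shut. Then take the wooden-handled pick out of its block, put its steel tip down through the small hole in the machine's front deck, and press the reset button at the bottom of the hole well down with it. Finish while holding it there: the pick still upright in the gripper and the button still pressed, the lid shut, and the mug, pot and bottle left standing where they are.

Things in the scene. Friction and masses are not known exactly. Their poses are not given: they have to be found in the camera images.
- maker: Yoghurt maker, fixed: white box 230 mm deep (its x), 220 mm wide (y), 120 mm high. Origin: centre of its underside; -x is its front, z up. The front 70 mm (x -115 to -45) is a flat grey deck 120 mm above the counter, the reset hole at mid-width, a dark flat display at +y, three flat white pads at -y. Behind it, under the lid, is the well with six jars.
- lid (a joint): Lid angle in rad: 0 fully shut (lying level on the box), growing as its front edge rises; starts between 0.6 and 1.1. Stiff friction hinge: the lid stays where it is left, and a push of about 1 to 5 N at its grip ridge, square to the lid, lowers it. The hinge axis is along the maker's y.
- lid_hinge (a point): Mid-width point on the lid's hinge axis at the machine's back: 115 mm along maker +x from the maker's origin, 120 mm above the counter. Axes turn with the lid: -x runs from hinge to the lid's front edge, z out of its outer face. The white lid slab is 160 mm long, 220 mm wide, 14 mm thick, lying from z 0 to 14 mm.
- lid_grip (a point): Centre of the top face of the lid's grip ridge: a grey bar on the lid's outer face, 22 mm thick (lid x), 90 mm long (y), 22 mm high. In the lid's frame it is 130 mm in front of the hinge (-x) and 36 mm above it (z); lid shut, 156 mm above the counter. Same axes as lid_hinge.
- reset_hole (a point): Centre of the mouth of the reset hole, in the plane of the deck's top face (120 mm above the counter, 83 mm in front of the maker's origin). Round vertical hole 17 mm wide, edge chamfered 2 mm; the steel button fills its bottom, the button's flat top 20 mm below the deck when not pressed.
- reset_button (a joint): How far the reset button is pressed down, in m: 0 up, 0.008 at its stop. A spring holds it up: about 1.8 N to start it, 6 N at the stop. It comes up again when released.
- pick: Blunt kitchen pick, loose, about 70 g, 135 mm long: straight steel shaft 6 mm thick and 60 mm long, then a round dark wooden handle 18 mm thick and 75 mm long. Origin: centre of the blunt tip; z runs from tip to handle end. Starts upright, tip down in the block, the handle's lower end resting on the block's top.
- pick_grip (a point): Point on the pick's axis in the handle, 110 mm from the tip, a good place to grip from above; 120 mm above the counter at the start.
- pick_stand: Wooden block fixed to the counter, 60 x 60 x 70 mm high, with one vertical hole 10 mm wide and 64 mm deep in the middle of its top, in which the pick stands. Origin: centre of its underside. It stands to the left or the right of the yoghurt maker.
- mug: Bystander: white mug, 76 mm wide, 90 mm high, on the other side of the yoghurt maker from the block. Origin: centre of its underside.
- pot: Bystander: open steel cooking pot, 160 mm wide without its two side handles (about 230 mm over them), 110 mm high, far left. Origin: centre of its underside.
- bottle: Bystander: white bottle, 68 mm wide, 200 mm high, far right. Origin: centre of its underside.
Things that resemble listed ones, but are neither listed nor needed, are in the scene too. Several things look just like the pick_stand: the one meant starts farthest from the robot's base.

How it is judged (in metres and radians):
On the way, in this order (a step that is already met when the one before it is completed fails the run):
1. the lid is shut (value of joint lid below 0.06 rad), for 0.2 s.
2. the pick is lifted out of its block in the fingers (z of pick in the frame of pick_stand above 0.072 m and contact force between the fingers and pick above 1 N), for 0.1 s.
3. the button is held down by the pick through the hole (value of joint lid below 0.06 rad and value of joint reset_button above 0.005 m and contact force between pick and maker above 1 N and horizontal distance between pick and reset_hole below 0.009 m), for 0.3 s.
At the end, for the whole second after the job is handed in: The program finishes while holding: the lid is shut (below 0.06 rad), the reset button is pressed at least 5 of its 8 mm, the pick pushes on it with over 1 N, its tip within 9 mm of the hole's axis, the pick upright within 0.3 rad and gripped by the fingers (over 2 N) (all of step 3 and angle between pick's own z axis and vertical below 0.3 rad and contact force between the fingers and pick above 2 N); the arm keeps its last pose, push and grip.
It fails at once if the mug is knocked over or shifted by more than 30 mm (distance of mug from where it was at the start of the episode above 0.03 m or angle between mug's own z axis and vertical above 0.5 rad).
It fails at once if the pot is knocked over or shifted by more than 30 mm (distance of pot from where it was at the start of the episode above 0.03 m or angle between pot's own z axis and vertical above 0.5 rad).
It fails at once if the bottle is knocked over or shifted by more than 30 mm (distance of bottle from where it was at the start of the episode above 0.03 m or angle between bottle's own z axis and vertical above 0.5 rad).
It also fails if it takes over 51 s, if anything falls off the work surface, if the arm or the gripper's body presses on something with over 40 N, if the wrist force passes 120 N, or if a joint passes its speed limit or range.

### The arm

A 7-joint arm with a two-finger parallel gripper is mounted at the origin on the work surface. World frame = base frame: x ahead of the robot, y to its left, z up, the work surface at z = 0. Lengths are in mm, angles in rad, forces in N, time in s.
With the tool pointing down it reaches from about 425 to 925 mm from the base axis. Payload 6.8 kg.
Tool frame: the origin (TCP) lies between the finger pads; the fingertips stand 22 mm ahead of it and the grasp point (between the pads) lies 3 mm ahead of it (bot.nose_length is the distance from the TCP to the fingertips, in mm); z points along the fingers, y is the line along which they close (so a half turn about z gives the same grasp; the last joint's range is limited). The gripper opens to 85 mm and grips with 20 to 120 N. Pads are 22 mm wide; open, the fingers measure 114 mm over their backs; the gripper's body (76 mm by 85 mm) begins 54 mm behind the grasp point. The pads swing forward as they close: fully open they stand 13 mm farther back than shut.
Start: joints at [1.029, 0.477, 0.022, 1.555, -0.011, 1.109, -0.083], TCP at [283.728, -612.491, 253.308] pointing down, gripper open.
Joint ranges: [-2.96, 2.96], [-0.34, 2.1], [-1.41, 1.46], [0.24, 2.44], [-1.37, 4.51], [0.17, 1.92], [-2.96, 2.96]. Speed limits (rad/s): [2.39, 2.39, 3.14, 3.14, 3.14, 3.14, 3.14].

### API

Orientations are given as a rotation vector (axis times angle).
In Python, from bench import bot, viewer gives the robot as it stands.
- The arm moves only by the tool play_rows, never from a script. Its argument "steps" is one flat list of numbers, 7 for each row, row after row: the turn, a rotation vector about the tool's x, y, z in degrees, then the shift along the tool's x, y, z in cm, then the opening, from 0 (shut) to 1 (fully open). A call has 1 to 8 rows; each row is the pose to reach, as a shift and turn from the pose commanded when the call began, along the tool's axes at that moment; what a row does not reach only later rows make up. A row lasts 1/8 s, in which the tool goes at most 62.5 mm and 10.7 degrees, less where a joint would pass 70% of its speed; a pose out of reach is approached as far as the arm can. A call with a gripper value outside its range is refused whole. The fingers move at their own pace and stop on an object; "squeeze" is the grip in N (left out, the last holds). Time passes only in rows, so rows that repeat a pose let the fingers close. It gives the time, the measured TCP pose, the force, the opening and the grip force at its end, in the units of the state.
- bot.get_obs(): the state, without advancing time (a new reading comes with each control period).
- viewer.read_camera(name): name is "scene" or "top"; returns a dict with "color" (420x560x3 uint8, red, green, blue), "depth" (420x560 float32, mm along the optical axis (not along the pixel's ray), 0 where there is no reading), "fov_y" (degrees; the focal length in pixels is half the picture's height over the tangent of half this angle, whatever the lens; pixels are square), "cx", "cy" (the principal point, pixels), "position" and "rotation" of the camera in the world. Camera axes: x right, y down, z forward; pixel columns grow to the right and rows downward; lengths in mm; the calibration is good to about 2 mm. A picture is of the moment at which its call begins.
- bot.close_job(): hands the job in; it is judged then, once.
The state is a dict: "time_s": time; "joint_pos": joint angles; "qd": joint speeds; "tau": joint torques, N m; "tool_pos": TCP position; "eef_rot": TCP orientation; "force": force on the tool from outside, world axes, zero at the start; "ft_torque": the same for the moment, N m; "gripper_width": finger opening in mm; "grasp_force": force on a finger pad.
Only numpy, scipy, OpenCV 4.12 (cv2) and the standard library are available. Lean on these libraries where they do the work, as an engineer would, in place of code of your own. Each camera call takes 0.05 s, during which the arm holds its last target. There are 200 camera calls.

## Working session

There is one attempt and no reset: what is moved stays moved. The work goes in short steps, Python scripts to look and compute and a tool call to move; the robot and the scene stay as the last step left them, time stands still between calls to the robot, and variables do not carry over. Pictures are saved under pics/ and viewed, at most 10 in all, crops included, and the job is handed in when it is done.

Besides the shell and the picture viewer there is one more tool, called as name(argument=value, ...) on one line, values as JSON. play_rows: Moves the arm, as the interface text tells. Its arguments: {"type":"object","properties":{"steps":{"type":"array"},"squeeze":{"type":"number"}},"required":["steps"]}

```bash
mkdir -p pics
cat > h.py <<'E'
import numpy as np,cv2
from bench import bot,viewer
from scipy.spatial.transform import Rotation as R
def cam(n):
    c=viewer.read_camera(n); h=c["color"].shape[0]
    c["f"]=h/2/np.tan(np.radians(c["fov_y"])/2)
    r=np.array(c["rotation"],float); c["R"]=r if r.shape==(3,3) else R.from_rotvec(r).as_matrix()
    c["p"]=np.array(c["position"],float); return c
def ray(c,u,v): return c["R"]@np.array([(u-c["cx"])/c["f"],(v-c["cy"])/c["f"],1.])
def onz(c,u,v,z): d=ray(c,u,v); return c["p"]+d*(z-c["p"][2])/d[2]
def cloud(c):
    v,u=np.mgrid[:c["depth"].shape[0],:c["depth"].shape[1]]; d=c["depth"]
    return np.stack([(u-c["cx"])/c["f"]*d,(v-c["cy"])/c["f"]*d,d],-1)@c["R"].T+c["p"]
def save(c,n): cv2.imwrite(n,c["color"][:,:,::-1])
E
python3 - <<'E'
from h import *
import pickle
for n in("scene","top"):
    c=cam(n); save(c,f"pics/{n}0.png"); print(n,c["p"],c["R"].round(3).tolist(),c["f"],c["cx"],c["cy"],np.shape(c["rotation"]))
    pickle.dump(c,open(n+".pkl","wb"))
o=bot.get_obs(); print(o)
E
```

```text
scene [ 1023.05378207 -1142.57465846  1056.10607115] [[0.939, 0.2, -0.281], [0.345, -0.577, 0.74], [-0.014, -0.792, -0.611]] 530.6252993318326 272.1223406596419 210.14410018638563 (3,)
top [ 387.17844008   -8.51077005 1001.57802872] [[-0.016, -0.976, 0.219], [-1.0, 0.016, -0.001], [-0.003, -0.219, -0.976]] 395.9902395421618 281.8405350723262 207.46940615121514 (3,)
{'time_s': 0.1, 'joint_pos': array([ 1.02887762,  0.47771051,  0.02232256,  1.5563051 , -0.01152483,
        1.10933634, -0.08310138]), 'qd': array([-1.16801898e-04, -8.36599173e-04,  1.15569177e-03, -2.16554929e-03,
       -3.74804655e-04, -9.98117146e-05,  1.21644931e-03]), 'tau': array([ 5.48013108e-03, -5.97758639e+01,  1.61391858e+00, -2.81953132e+01,
        1.27716290e-02,  5.04687967e-03,  4.42550444e-06]), 'tool_pos': array([ 283.53501576, -612.02632023,  252.4472243 ]), 'eef_rot': array([-3.06643170e+00, -6.75811010e-01,  6.83601579e-04]), 'force': array([ 0.19612933,  0.50883816, -0.17487618]), 'ft_torque': array([0.05353299, 0.04345858, 0.01352413]), 'grasp_force': 0.0, 'gripper_width': 85.15284150979885}
```

View pics/scene0.png

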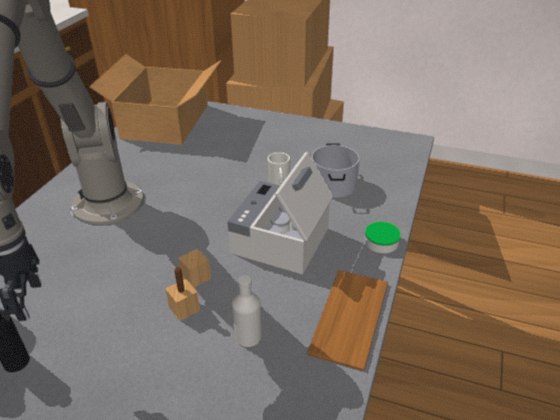

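View pics/top0.png

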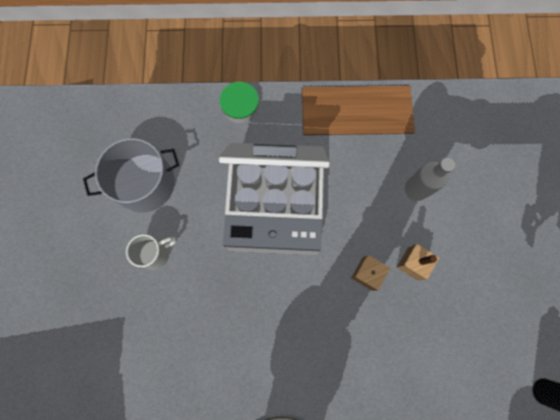

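The scene view shows the pick in the block at about (182,299), with an empty look-alike at (195,268). The maker is at about (280,220) with its lid open, the bottle at (247,312), and the mug and pot behind. In the top view the hole is at about (273,234), the pick handle top at about (432,259) and the block at about (418,263).

Run:
```python
from h import *
import pickle
T=pickle.load(open("top.pkl","rb"));S=pickle.load(open("scene.pkl","rb"))
print("hole rough",onz(T,273,234,120),"handle",onz(T,432,259,145))
a=cv2.resize(T["color"][185:260,215:335],None,fx=6,fy=6,interpolation=2)
b=cv2.resize(T["color"][235:295,385:460],None,fx=6,fy=6,interpolation=2)
cv2.imwrite("pics/hole.png",a[:,:,::-1])
# pick handle mask: dark reddish-brown
for n,c,box in(("T",T,(400,235,460,290)),("S",S,(150,250,225,330))):
    x0,y0,x1,y1=box; im=c["color"][y0:y1,x0:x1].astype(int)
    P=cloud(c)[y0:y1,x0:x1]
    m=(im[...,0]>im[...,2]+12)&(im.sum(-1)<200)&(P[...,2]>70)
    v,u=np.nonzero(m); print(n,m.sum(),u.min()+x0,u.max()+x0,v.min()+y0,v.max()+y0)
    Q=P[m]; q=Q[Q[:,2]>80]; print(np.median(q,0),q.min(0),q.max(0))
    for z in range(80,150,10):
        k=q[abs(q[:,2]-z)<5]; 
        if len(k): print(z,len(k),k.mean(0).round(1))
# deck points by height in top
P=cloud(T); m=(abs(P[...,2]-120)<5); m[:200]=0;m[255:]=0;m[:,:205]=0;m[:,340:]=0
cn=np.nonzero(m.astype(np.uint8)); pts=P[m][:,:2].astype(np.float32); print("deck rect",cv2.minAreaRect(pts),np.median(P[m][:,2]))
# block top
for (x0,y0,x1,y1) in((395,240,445,285),(350,250,395,295)):
    q=P[y0:y1,x0:x1].reshape(-1,3); q=q[abs(q[:,2]-70)<5]; print("block",len(q),cv2.minAreaRect(q[:,:2].astype(np.float32)))
# lid: from scene
P=cloud(S)[150:275,225:335].reshape(-1,3)
q=P[P[:,2]>175]; print("high",len(q),q.min(0),q.max(0))
```

```text
hole rough [524.31884682  11.84844415 120.        ] handle [ 460.64316074 -330.24187775  145.        ]
T 97 419 435 256 263
[ 461.29886665 -325.97107005  129.43805712] [ 454.9914868  -337.32342826   81.96762962] [ 469.32720807 -323.24972163  147.73753672]
80 3 [ 460.3 -325.3   83. ]
90 8 [ 462.4 -325.    89.5]
100 11 [ 462.3 -325.6   99.2]
110 13 [ 460.4 -326.   109.7]
120 10 [ 461.7 -325.5  120.1]
130 10 [ 460.5 -325.5  130.4]
140 29 [ 461.7 -328.7  141.6]
S 136 175 183 268 291
[ 467.99754161 -343.17577547  117.06024626] [  458.64266469 -1142.57465846    81.80283204] [1023.05378207 -330.31393951 1056.10607115]
80 5 [ 471.3 -343.4   82.6]
90 20 [ 467.3 -343.3   89.1]
100 17 [ 468.  -343.6  100.4]
110 15 [ 468.2 -343.4  109.8]
120 20 [ 467.3 -342.9  119.3]
130 17 [ 467.2 -342.9  130.8]
140 30 [ 467.1 -340.1  140.3]
deck rect ((549.9300537109375, 13.277679443359375), (220.67333984375, 112.94224548339844), 87.22882080078125) 120.1323196995794
block 548 ((462.5649108886719, -332.977783203125), (60.87199401855469, 60.570152282714844), 56.78354263305664)
block 672 ((439.1753234863281, -217.25621032714844), (60.535003662109375, 60.67280578613281), 58.466773986816406)
high 1911 [  637.01088591 -1142.57465846   175.04931604] [1023.05378207  113.62741486 1056.10607115]
```

View pics/hole.png

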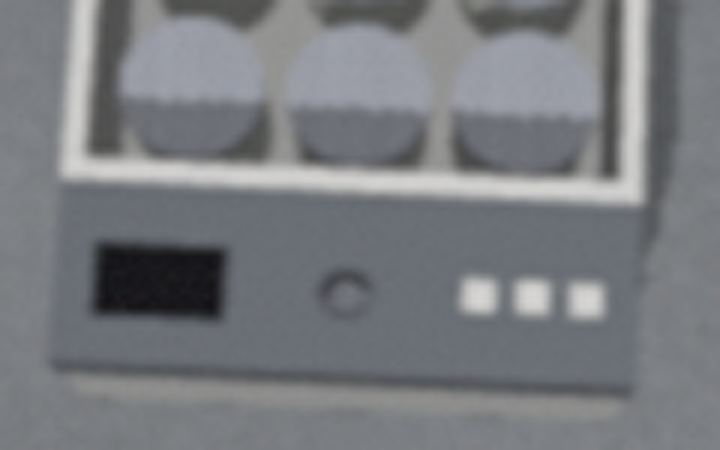

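Run:
```python
from h import *
import pickle
T=pickle.load(open("top.pkl","rb"));S=pickle.load(open("scene.pkl","rb"))
px=lambda u,v:onz(T,215+(u+.5)/6-.5,185+(v+.5)/6-.5,120)
l,r,h=px(52,368),px(632,392),px(346,293); print(l,r,h,np.linalg.norm(l-r))
e=(l-r)/np.linalg.norm(l-r); f=np.array([e[1],-e[0],0]); print("yaw",np.arctan2(e[1],e[0])-np.pi/2,"f",f)
print("front->hole",(h-(l+r)/2)@f,(h-(l+r)/2)@e)
o=h+f*83
for n,c in(("S",S),("T",T)):
    P=cloud(c).reshape(-1,3); q=P-o; X,Y,Z=q@f,q@e,P[:,2]
    m=(abs(Y)<100)&(X<140)&(X>-60)&(Z>140)&(Z<330)
    if n=="S":
        for y0 in(-95,-70,60,80):
            k=m&(abs(Y-y0)<12)&(c["depth"].ravel()>0); 
            A=np.stack([X[k],Z[k]],1); print(y0,k.sum(),A[A[:,1].argsort()][::max(1,len(A)//8)].round(0).tolist())
    print(n,m.sum(),"hi z",np.percentile(Z[m],[1,50,99]),"x",np.percentile(X[m],[1,50,99]),"y",np.percentile(Y[m],[1,99]))
print("origin",o)
```

```text
[499.21880521 123.26985872 120.        ] [486.85032341 -92.26791267 120.        ] [525.67029946  13.52081495 120.        ] 215.8923579833093
yaw -0.05732142536818774 f [ 0.99835758 -0.05729004  0.        ]
front->hole 32.69557680257422 -0.10720324858258842
-95 211 [[122.0, 141.0], [113.0, 153.0], [97.0, 171.0], [91.0, 188.0], [77.0, 203.0], [71.0, 218.0], [62.0, 236.0], [52.0, 251.0], [44.0, 261.0]]
-70 290 [[116.0, 141.0], [114.0, 157.0], [103.0, 173.0], [93.0, 189.0], [78.0, 206.0], [68.0, 219.0], [59.0, 236.0], [50.0, 251.0], [44.0, 262.0]]
60 199 [[121.0, 140.0], [114.0, 156.0], [104.0, 169.0], [95.0, 180.0], [85.0, 196.0], [78.0, 206.0], [56.0, 242.0], [49.0, 254.0], [40.0, 261.0]]
80 225 [[120.0, 141.0], [112.0, 156.0], [104.0, 172.0], [91.0, 187.0], [80.0, 202.0], [76.0, 217.0], [61.0, 237.0], [48.0, 252.0], [45.0, 263.0]]
S 2161 hi z [141.25795763 205.46601599 262.00477375] x [ 37.19662687  80.78220451 121.44141295] y [-98.31834815  97.24070524]
T 2002 hi z [145.00526342 254.03022735 263.22822813] x [ 32.54632141  56.64294747 117.17673214] y [-97.9765159   97.94981287]
origin [608.53397834   8.76574164 120.        ]
```

Everything agrees with the stated sizes:

| Item | Measured |
|---|---|
| Deck centre and hole | hole at (525.5, 13.5) |
| Maker yaw | -0.057 rad |
| Lid angle | about 1.0 rad |
| Pick | about (463, -334) |

Next I move above the lid's front edge with the fingers shut.

play_rows(steps=[0, 0, 0, 0, 0, -6, 0, 0, 0, 10, 9, -6, -7.8, 0, 0, 0, 20, 18, -12.3, -7.8, 0, 0, 0, 28, 27, -18.5, -7.8, 0, 0, 0, 28, 36, -24.7, -7.8, 0, 0, 0, 28, 45, -31, -7.8, 0, 0, 0, 28, 54, -37, -7.8, 0, 0, 0, 28, 59.2, -40.6, -7.8, 0], squeeze=40)

```text
time_s: 1.1
tool_pos: [507.2, -235.3, 329.9]
eef_rot: [3.14, -0.087, -0.0]
force: [0.5, -0.5, 0.1]
gripper_width: -0.1
grasp_force: 0.0
```

play_rows(steps=[0, 0, 0, 0, 0, 0, 0, 0, 0, 0, 0, 0, 0, 0, 0, 0, 0, 0, 0, 0, 0, 0, 0, 0, 0, 0, 0, 0])

```text
time_s: 1.6
tool_pos: [505.9, -238.5, 329.9]
eef_rot: [3.14, -0.09, -0.0]
force: [0.1, 0.1, -0.5]
gripper_width: -0.2
grasp_force: 0.0
```

Run:
```python
from h import *
c=cam("scene"); save(c,"pics/s1.png"); o=bot.get_obs(); print(o["time_s"],o["tool_pos"],R.from_rotvec(o["eef_rot"]).as_matrix().round(3),o["force"],o["joint_pos"],bot.nose_length)
# fine lid angle
P=cloud(c).reshape(-1,3); O=np.array([608.5,8.8,0]); f=np.array([.9984,-.0573,0]);e=np.array([.0573,.9984,0])
q=P-O; X,Y,Z=q@f,q@e,P[:,2]; m=(Y<-55)&(Y>-100)&(X>40)&(X<115)&(Z>150)&(Z<265)
p=np.polyfit(Z[m],X[m],1); print(m.sum(),np.pi/2-np.arctan(-p[0]),np.polyval(p,[120,260]))
```

```text
1.65 [ 506.11141022 -238.25652473  329.98663686] [[ 0.998 -0.057 -0.   ]
 [-0.057 -0.998 -0.   ]
 [-0.     0.    -1.   ]] [ 0.58713803 -0.24242347  0.86548041] [ 0.40952654  0.22591499 -0.09695977  1.7354935   0.02364088  1.18142995
 -1.32172315] 22.0
471 1.004230474350826 [133.97884813  44.92006866]
```

View pics/s1.png

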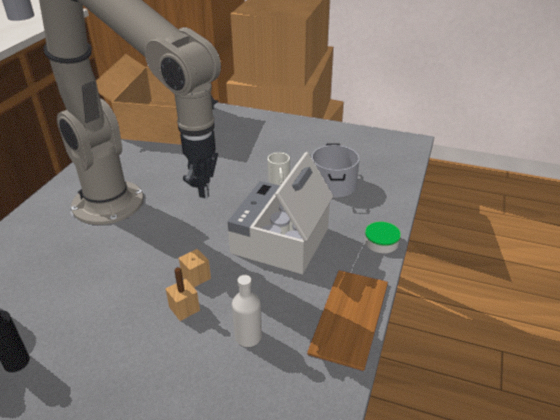

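The scene is unchanged, the gripper sits at about (200,180) clear of everything, and the lid angle is confirmed at 1.004 rad. The tool is now aligned with the maker, so I go above the lid's front edge.

play_rows(steps=[0, 0, 0, 2.5, -5, 0, 0, 0, 0, 0, 5.2, -10, 0, 0, 0, 0, 0, 7.8, -15, 0, 0, 0, 0, 0, 10.4, -20, 0, 0, 0, 0, 0, 13, -25.2, 0, 0, 0, 0, 0, 13, -25.2, 0, 0, 0, 0, 0, 13, -25.2, 3.8, 0, 0, 0, 0, 13, -25.2, 3.8, 0])

```text
time_s: 2.65
tool_pos: [648.3, 5.5, 289.1]
eef_rot: [3.139, -0.089, -0.01]
force: [-1.2, 1.1, 0.3]
gripper_width: 0.4
grasp_force: 0.0
```

play_rows(steps=[0, 0, 0, 0.3, 0, 0.6, 0, 0, 0, 0, -0.7, 0, 1.2, 0, 0, 0, 0, -1.8, 0, 1.9, 0, 0, 0, 0, -2.7, 0, 2.6, 0, 0, 0, 0, -3.6, 0, 3.4, 0, 0, 0, 0, -4.4, 0, 4.3, 0, 0, 0, 0, -5.2, 0, 5.2, 0, 0, 0, 0, -5.2, 0, 5.2, 0])

```text
time_s: 3.65
tool_pos: [597.4, 10.3, 238.9]
eef_rot: [-3.14, 0.086, 0.002]
force: [0.5, 0.4, -0.3]
gripper_width: -0.1
grasp_force: 0.0
```

```bash
cat > lid.py <<'E'
from h import *
c=cam("scene"); o=bot.get_obs(); print(o["time_s"],o["tool_pos"],o["force"])
P=cloud(c).reshape(-1,3); O=np.array([608.5,8.8,0]); f=np.array([.9984,-.0573,0]);e=np.array([.0573,.9984,0])
q=P-O; X,Y,Z=q@f,q@e,P[:,2]; m=(Y<-55)&(Y>-100)&(X>-30)&(X<115)&(Z>125)&(Z<265)
b=np.polyfit(X[m],Z[m],1); r=abs(np.polyval(b,X[m])-Z[m]); i=np.nonzero(m)[0][r<8]; b=np.polyfit(X[i],Z[i],1)
print(len(i),"lid",np.arctan(-b[0]),np.polyval(b,[-45,115]))
E
python3 lid.py
```

```text
3.7 [598.16719189  10.35784719 239.39346583] [-0.27235112  0.34287822 -0.19711906]
622 lid 0.5458290051442419 [235.10495167 137.92399886]
```

play_rows(steps=[0, 0, 0, -0.7, 0, 1.0, 0, 0, 0, 0, -1.3, 0, 2.1, 0, 0, 0, 0, -1.8, 0, 3.2, 0, 0, 0, 0, -2.3, 0, 4.3, 0, 0, 0, 0, -2.6, 0, 5.4, 0, 0, 0, 0, -2.9, 0, 6.6, 0, 0, 0, 0, -3.1, 0, 7.8, 0, 0, 0, 0, -3.1, 0, 8.3, 0])

```text
time_s: 4.7
tool_pos: [566.9, 11.7, 156.2]
eef_rot: [3.14, -0.086, -0.002]
force: [-11.2, -0.7, 30.4]
gripper_width: -0.0
grasp_force: 15.9
```

play_rows(steps=[0, 0, 0, 0, 0, 0.1, 0, 0, 0, 0, 0, 0, 0.1, 0, 0, 0, 0, 0, 0, 0.1, 0])

```text
time_s: 5.08
tool_pos: [566.8, 11.8, 156.5]
eef_rot: [3.14, -0.086, -0.002]
force: [-5.4, -0.0, 7.6]
gripper_width: 0.3
grasp_force: 4.2
```

```bash
python3 lid.py
```

```text
5.125 [566.81317129  11.72295138 156.51908084] [-5.45820308 -0.51351849  9.10876843]
541 lid -0.00363401791079703 [133.46316415 134.04460958]
```

The lid is shut at about 0 rad. Now up and across to the pick, opening the gripper on the way.

play_rows(steps=[0, 0, 0, 0, 0, -5, 0, 0, 0, 0, 0, 0, -10, 0, 0, 0, 0, -1.2, 5, -10, 0.5, 0, 0, 0, -2.4, 10, -10, 1, 0, 0, 0, -3.6, 15, -10, 1, 0, 0, 0, -4.8, 20, -10, 1, 0, 0, 0, -6, 25, -10, 1, 0, 0, 0, -7.2, 30, -10, 1])

```text
time_s: 6.12
tool_pos: [478.6, -285.5, 256.1]
eef_rot: [3.14, -0.086, 0.001]
force: [1.6, -0.8, 0.2]
gripper_width: 85.5
grasp_force: 0.0
```

play_rows(steps=[0, 0, 0, -1.2, 5.1, 0, 1, 0, 0, 0, -1.2, 5.1, 0, 1, 0, 0, 0, -1.2, 5.1, 0, 1, 0, 0, 0, -1.2, 5.1, 0, 1])

```text
time_s: 6.62
tool_pos: [465.1, -332.5, 256.0]
eef_rot: [-3.14, 0.082, -0.0]
force: [0.3, 0.2, 0.1]
gripper_width: 85.3
grasp_force: 0.0
```

```bash
python3 lid.py
python3 - <<'E'
from h import *
c=cam("scene"); d=cam("top"); o=bot.get_obs();print(o["gripper_width"],o["eef_rot"])
a=cv2.resize(c["color"][180:340,110:270],(560,560),interpolation=2); cv2.imwrite("pics/s2.png",a[:,:,::-1])
E
```

```text
6.675 [ 465.07353223 -332.52762568  256.02447728] [-0.29687895 -1.07128579  0.74156752]
535 lid 0.0009233275938915576 [133.79771384 133.64998139]
85.4806686573322 [-3.14033195e+00  8.30530353e-02 -2.97818132e-04]
```

View pics/s2.png

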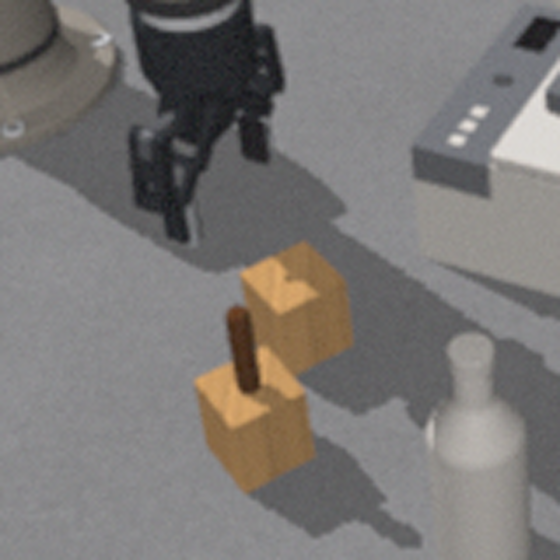

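The open gripper is above the pick, whose handle top is at crop (237,312). The lid is shut and nothing is disturbed. I descend and grip.

play_rows(steps=[0, 0, 0, -0.2, 0.1, 4, 1, 0, 0, 0, -0.2, 0.1, 8, 1, 0, 0, 0, -0.2, 0.1, 11, 1, 0, 0, 0, -0.2, 0.1, 13.3, 1, 0, 0, 0, -0.2, 0.1, 13.3, 1, 0, 0, 0, -0.2, 0.1, 13.3, 0, 0, 0, 0, -0.2, 0.1, 13.3, 0, 0, 0, 0, -0.2, 0.1, 13.3, 0], squeeze=60)

```text
time_s: 7.78
tool_pos: [462.7, -335.2, 124.0]
eef_rot: [3.14, -0.086, 0.002]
force: [-0.6, -0.4, -0.5]
gripper_width: 32.4
grasp_force: 0.0
```

play_rows(steps=[0, 0, 0, 0, 0, 0, 0, 0, 0, 0, 0, 0, 0, 0, 0, 0, 0, 0, 0, 0, 0, 0, 0, 0, 0, 0, 0, 0])

```text
time_s: 8.28
tool_pos: [462.6, -335.0, 123.7]
eef_rot: [3.14, -0.086, 0.001]
force: [-1.1, 1.2, 5.0]
gripper_width: 16.3
grasp_force: 58.4
```

play_rows(steps=[0, 0, 0, 0, 0, -1.5, 0, 0, 0, 0, 0, 0, -3, 0, 0, 0, 0, 0, 0, -5, 0, 0, 0, 0, 0, 0, -8, 0, 0, 0, 0, 0, 0, -12, 0, 0, 0, 0, 0, 0, -16, 0, 0, 0, 0, 0, 0, -16, 0, 0, 0, 0, 0, 0, -16, 0])

```text
time_s: 9.28
tool_pos: [461.9, -334.7, 283.2]
eef_rot: [3.14, -0.086, 0.0]
force: [-0.9, -0.3, -1.3]
gripper_width: 16.5
grasp_force: 58.5
```

Run:
```python
from h import *
o=bot.get_obs();print(o["time_s"],o["tool_pos"],o["gripper_width"],o["grasp_force"],o["eef_rot"])
d=np.array([525.5,13.5])-o["tool_pos"][:2]; f=np.array([.9984,-.0573]);e=np.array([.0573,.9984]); print("to hole tool x,y cm",d@f/10,-d@e/10)
```

```text
9.275 [ 461.91051894 -334.68119854  283.16767816] 16.496364318519934 58.49161835387349 [ 3.14035334e+00 -8.62308708e-02  3.02489073e-05]
to hole tool x,y cm 4.353695521639359 -35.12677858848283
```

play_rows(steps=[0, 0, 0, 0.6, -4.4, 0, 0, 0, 0, 0, 1.1, -8.8, 0, 0, 0, 0, 0, 1.7, -13.2, 0, 0, 0, 0, 0, 2.2, -17.6, 0, 0, 0, 0, 0, 2.8, -22, 0, 0, 0, 0, 0, 3.3, -26.4, 0, 0, 0, 0, 0, 3.9, -30.8, 0, 0, 0, 0, 0, 4.4, -35.1, 0, 0])

```text
time_s: 10.28
tool_pos: [524.7, 14.5, 281.8]
eef_rot: [3.14, -0.086, -0.004]
force: [-0.3, -0.2, -0.9]
gripper_width: 16.5
grasp_force: 58.6
```

play_rows(steps=[0, 0, 0, 0, 0, 3, 0, 0, 0, 0, 0, 0, 3, 0, 0, 0, 0, 0, 0, 3, 0, 0, 0, 0, 0, 0, 3, 0])

```text
time_s: 10.78
tool_pos: [525.9, 12.5, 253.9]
eef_rot: [3.14, -0.088, 0.002]
force: [-0.2, -0.1, -0.5]
gripper_width: 16.5
grasp_force: 58.6
```

Run:
```python
from h import *
import pickle
o=bot.get_obs();print(o["time_s"],o["tool_pos"],o["gripper_width"],o["eef_rot"])
ims=[]
for n in("scene","top"):
    c=cam(n); pickle.dump(c,open(n+"3.pkl","wb"))
    P=np.array([*o["tool_pos"][:2],o["tool_pos"][2]-113]); q=c["R"].T@(P-c["p"]); u,v=q[:2]/q[2]*c["f"]+[c["cx"],c["cy"]]; print(n,u,v)
    x,y=int(u)-25,int(v)-30; print("crop",x,y); ims.append(cv2.resize(c["color"][y:y+50,x:x+50],(400,400),interpolation=2))
cv2.imwrite("pics/s3.png",np.hstack(ims)[:,:,::-1])
```

```text
10.775 [525.88902944  12.52707108 253.85408562] 16.47247678902469 [ 3.14033765e+00 -8.84142129e-02  1.94031052e-03]
scene 253.28280400154665 196.0452750308161
crop 228 166
top 272.4487435142702 231.838907215254
crop 247 201
```

View pics/s3.png

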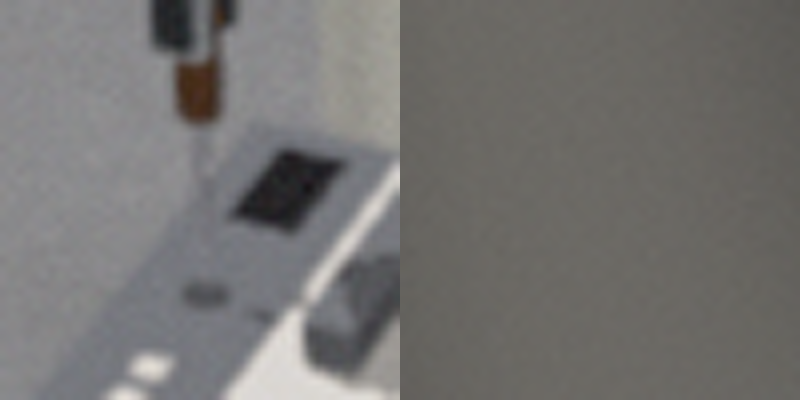

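Run:
```python
from h import *
import pickle
c=pickle.load(open("scene3.pkl","rb"))
print("hole S",onz(c,228+205.5/8-.5,166+294.5/8-.5,120))
for z in(141,170,201,215):
    q=c["R"].T@(np.array([525.9,12.5,z])-c["p"]); u,v=q[:2]/q[2]*c["f"]+[c["cx"],c["cy"]]; print(z,((u+.5-228)*8).round(),((v+.5-166)*8).round())
im=c["color"].astype(int)
for v in range(173,199): print(v,im[v,246:260].sum(-1).tolist())
```

```text
hole S [525.93678891   9.62654954 120.        ]
141 206.0 244.0
170 203.0 179.0
201 200.0 108.0
215 199.0 76.0
173 [422, 423, 413, 364, 281, 290, 322, 299, 202, 278, 391, 418, 421, 415]
174 [422, 419, 427, 352, 197, 174, 194, 172, 151, 251, 370, 431, 416, 412]
175 [415, 431, 418, 347, 182, 135, 149, 155, 151, 253, 374, 413, 414, 410]
176 [418, 430, 416, 355, 167, 143, 139, 145, 150, 235, 363, 422, 421, 408]
177 [415, 422, 421, 363, 184, 130, 150, 156, 141, 256, 381, 421, 415, 406]
178 [416, 417, 421, 371, 214, 134, 154, 143, 143, 254, 379, 421, 423, 418]
179 [410, 414, 419, 374, 224, 154, 146, 133, 153, 253, 382, 417, 407, 418]
180 [410, 422, 404, 387, 300, 192, 165, 164, 177, 296, 395, 406, 420, 413]
181 [412, 419, 422, 409, 384, 313, 265, 266, 305, 366, 415, 414, 404, 379]
182 [420, 421, 420, 426, 423, 403, 374, 358, 377, 415, 414, 411, 400, 366]
183 [432, 419, 414, 427, 425, 414, 371, 367, 394, 430, 416, 393, 373, 377]
184 [427, 425, 426, 421, 421, 402, 377, 358, 385, 414, 399, 383, 362, 362]
185 [422, 421, 420, 414, 426, 416, 371, 372, 382, 413, 388, 367, 373, 366]
186 [414, 418,
[... 260 characters left out ...]
 360, 367, 362, 313, 230]
190 [415, 423, 416, 423, 422, 396, 380, 346, 336, 375, 359, 325, 237, 119]
191 [423, 413, 409, 411, 414, 385, 357, 354, 351, 371, 355, 282, 149, 116]
192 [418, 413, 416, 402, 393, 364, 361, 353, 352, 357, 304, 203, 115, 108]
193 [413, 404, 413, 383, 379, 371, 365, 367, 350, 353, 303, 266, 242, 199]
194 [414, 415, 397, 371, 374, 354, 366, 355, 355, 361, 367, 371, 358, 314]
195 [409, 401, 381, 368, 369, 362, 371, 358, 356, 373, 373, 366, 365, 373]
196 [401, 389, 371, 356, 358, 365, 378, 367, 362, 358, 353, 370, 362, 361]
197 [391, 374, 361, 368, 356, 374, 371, 387, 366, 356, 371, 363, 371, 368]
198 [376, 360, 365, 362, 363, 364, 370, 363, 364, 363, 366, 363, 364, 362]
```

The scene crop shows the pick upright in the gripper, its shaft running from about (198,125) to (206,244), directly above the hole at (205,294). The tip position matches prediction to under 1 mm. The top camera is blocked by the arm. I descend into the hole.

play_rows(steps=[0, 0, 0, 0, 0.1, 0.8, 0, 0, 0, 0, 0, 0.1, 1.5, 0, 0, 0, 0, 0, 0.1, 2, 0, 0, 0, 0, 0, 0.1, 2.4, 0, 0, 0, 0, 0, 0.1, 2.8, 0, 0, 0, 0, 0, 0.1, 3.2, 0, 0, 0, 0, 0, 0.1, 3.2, 0, 0, 0, 0, 0, 0.1, 3.2, 0])

```text
time_s: 11.88
tool_pos: [525.5, 12.2, 221.1]
eef_rot: [-3.14, 0.086, -0.0]
force: [0.2, 0.1, -0.6]
gripper_width: 16.3
grasp_force: 58.6
```

play_rows(steps=[0, 0, 0, 0, 0, 0.4, 0, 0, 0, 0, 0, 0, 0.7, 0, 0, 0, 0, 0, 0, 0.9, 0, 0, 0, 0, 0, 0, 1.1, 0, 0, 0, 0, 0, 0, 1.3, 0, 0, 0, 0, 0, 0, 1.5, 0, 0, 0, 0, 0, 0, 1.5, 0, 0, 0, 0, 0, 0, 1.5, 0])

```text
time_s: 12.88
tool_pos: [525.6, 12.2, 206.3]
eef_rot: [-3.14, 0.086, -0.001]
force: [-1.1, 0.5, 5.1]
gripper_width: 16.6
grasp_force: 59.2
```

play_rows(steps=[0, 0, 0, 0, 0, 0.1, 0, 0, 0, 0, 0, 0, 0.1, 0, 0, 0, 0, 0, 0, 0.1, 0, 0, 0, 0, 0, 0, 0.1, 0, 0, 0, 0, 0, 0, 0.1, 0, 0, 0, 0, 0, 0, 0.1, 0])

```text
time_s: 13.62
tool_pos: [525.7, 12.2, 205.5]
eef_rot: [3.14, -0.086, 0.001]
force: [-1.6, -0.1, 6.0]
gripper_width: 16.6
grasp_force: 59.5
```

```bash
python3 lid.py
python3 - <<'E'
from h import *
c=cam("scene"); save(c,"pics/s4.png"); o=bot.get_obs(); print(o["tool_pos"],o["force"],o["grasp_force"])
E
```

```text
13.675 [525.6681569   12.20038325 205.52110506] [-1.47769087  0.70782193  6.66968738]
550 lid 0.0011804320384467353 [133.93394245 133.74507323]
[525.6690493   12.22607611 205.53350943] [-1.06554364 -0.93198441  7.75851613] 59.519583843648434
```

View pics/s4.png

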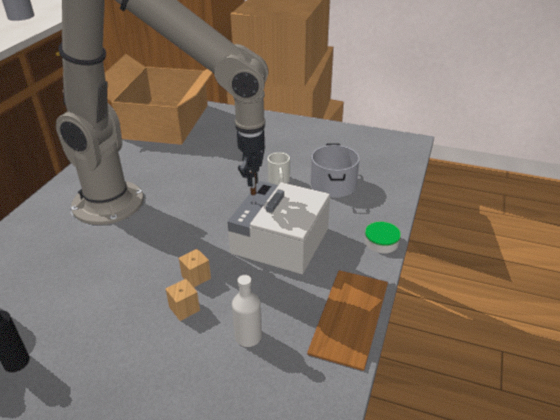

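The lid is shut, the pick is upright in the hole at about (253,200), and the push is about 6–7 N, which puts the button near its stop. The mug, pot and bottle are untouched, so I hand in the job.

```bash
python3 -c "
from bench import bot
print(bot.close_job())"
```

```text
the job is handed in; nothing more can be done
None
```

The job is handed in, though the hand-in gave no verdict: the lid is shut (about 0 rad), the pick is upright in the gripper holding the reset button down with about 6–7 N (near its stop, judged from force and height), and the mug, pot and bottle stand where they were.

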